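Fit and lock the lid of a small centrifuge rotor with its tab-lock knob

TASK

Close the loaded centrifuge rotor: set its round lid on it so that the two slots in the lid's skirt drop over the two pins at the rotor's rim, then pinch the two spring tabs of the lid's knob, press the lid down against the rotor's spring ring until it sits on the spindle, turn the knob clockwise as far as it goes, and let go so that both tabs spring out and the lid stays locked down. Feel your way, the spindle is not always screwed in equally deep: press and turn with no more than 20 N between lid and rotor, and leave the other things on the bench where they are.

Things in the scene. Friction and masses are not known exactly. Their poses are not given: they have to be found in the camera images.
- rotor: Small dark metal centrifuge rotor, 100 mm across, rim 68.5 mm above the bench, loaded with twelve white-capped tubes; fixed on a round grey stand (120 mm across, 9 mm high at its edge). Origin: on the axis, at the bench; z up. Two steel pins at +x and -x of the rim. Spindle in the middle: 18 mm thick up to a shoulder, then 10 mm, with a pointed nose and two lugs to +x and -x, 9.5 mm from the axis.
- rotor_pin (a point): Outer end of one of two steel pins, 5 mm thick, that stick out 7 mm from the rotor's rim at +x (this one) and -x; 66 mm above the bench, 57 mm from the axis.
- ring_top (a point): On the rotor's axis at the free height of the black spring ring (radius 41 to 48 mm) in the rotor's rim, 80 mm above the bench. The ring sinks up to 13 mm: 4.5 N to start, 0.4 N more per mm. The lid must go down by 2 to 12 mm, as deep as the spindle happens to be screwed in (not measured; its nose is 100.5 mm high, give or take 4.5); then it sits hard on the spindle's shoulder.
- lid: Loose round metal lid, 110 mm across, about 0.2 kg, lying knob up. Origin: on its axis at the lower edge of the skirt, z up. Skirt 0 to 15 mm (inner radius 52.5), plate 15 to 18, notched collar of radius 21 up to 24 mm, knob 24 to 49 mm high. Resting on the spring ring its origin is 65 mm above the rotor's, locked 54 to 63 mm; with the slots missing the pins it stands on them at 68.5 mm.
- lid_slot (a point): Middle of one of the two slots in the lid's skirt, 10 mm wide, open below, at +x (this one, 54 mm from the axis, 7.5 mm up) and -x. They go over the rotor's pins, so the lid fits either way round (half a turn apart).
- knob_grip (a point): On the axis of the round black knob (34 mm thick, hollow), 35 mm above the lid's origin; frame turns with the knob. Facing its +x and -x: fixed flat grips, 16 mm wide, 26 to 46 mm above the lid's origin, 38 mm apart. Facing +y and -y: spring tabs, 15 mm wide, 26 to 44 mm high, 48 mm over both (39 mm pinched). The knob goes over the spindle with 1.5 mm of play all round.
- knob (a joint): Angle of the knob on the lid, rad, growing clockwise from above: 0 open (start; knob axes = lid axes), 1.31 locked, stop at 1.33; friction 0.08 N m. At 0 and 1.31 teeth on the tabs stand in notches of the collar (0.06 rad of play): it turns only with both tabs pinched and, on the rotor, with the lid pressed onto the shoulder (some 10 N): else its inner lugs strike the spindle's at 0.5.
- tab_a (a joint): How far the tab facing the knob's +y is pushed in, m: 0 out, 0.0045 fully in (4 N to start, 8 N fully in). The knob is free from about 0.004 on both; pinch with some 30 N. It comes fully out again only when its tooth stands in a notch.
- tab_b (a joint): The same for the other tab, facing the knob's -y.
- timer: Bystander: flat grey square timer, 62x62x20 mm, behind the work.
- forceps: Bystander: steel forceps, 129 mm long, left.
- petri_dish: Bystander: clear petri dish, 94 mm across, 16 mm high, right.
Things that resemble listed ones, but are neither listed nor needed, are in the scene too. Of the things shaped like the rotor, the metal one is meant.

How it is judged:
By the outcome, as a careful person would: the job done as asked, in the order asked, and still so for the second after the job is handed in, with the robot touching nothing.
It also fails if it takes over 70 s, if anything falls off the work surface, if the arm or the gripper's body presses on something with over 40 N, if the wrist force passes 120 N, or if a joint passes its speed limit or range.

ROBOT

A 6-joint arm with a two-finger parallel gripper is mounted at the origin on a cart in front of the work surface, level with it; the furniture and walls round the work are solid. World frame = base frame: x ahead of the robot, y to its left, z up, the work surface at z = 0. Lengths are in m, angles in degrees, forces in N, time in s.
With the tool pointing down it reaches from about 0.325 to 0.85 m from the base axis. Payload 15.5 kg.
Tool frame: the origin (TCP) lies midway between the tips of the shut fingers; the grasp point (between the pads) lies 19 mm behind it; z points along the fingers, y is the line along which they close (so a half turn about z gives the same grasp; the last joint's range is limited). The gripper opens to 91 mm and grips with 3 to 60 N. Pads are 32 mm wide; open, the fingers measure 118 mm over their backs; the gripper's body (76 mm by 178 mm) begins 60 mm behind the grasp point.
Start: joints at [68.726, 28.281, 77.091, -0, 74.628, -5.472], TCP at [0.17, 0.601, 0.183] pointing down, gripper open.
Joint ranges: [-166.48, 166.48], [-47.26, 123.95], [12.59, 153.08], [-70.14, 250.14], [6.76, 159.57], [-176.63, 176.63]. Speed limits (degrees/s): [108.29, 108.29, 147.25, 172.46, 172.46, 172.46].

INTERFACE

Orientations are given as a 3x3 rotation matrix whose columns are the frame's x, y, z axes.
In Python, from bench import ctrl gives the robot as it stands. The module is installed in compiled form; this text tells all that it offers. Calls block until the motion is done:
- ctrl.goto(position, orientation): joint-space move of the TCP to a pose.
- ctrl.move_l(position, vel=0.15, ori=None, contact_N=None): straight line of the TCP; ori=None keeps the orientation; vel is the mean speed in m/s. With contact_N (N) it stops when the force on the tool has changed by that much, and returns True; else False.
- ctrl.movej(angles): joint-space move.
- ctrl.command_gripper(opening): opening from 0.0 (shut) to 1.0 (fully open); the grip force is fixed at half the most; returns when the fingers have stopped.
- ctrl.sleep(seconds).
- ctrl.ik(position, orientation): joint angles nearest the present ones, or None.
- ctrl.read_camera(name): name is "side" or "top"; returns the picture (400x640x3 uint8, blue, green, red); there is no depth.
- ctrl.camera_params(name): a dict with "fx", "fy", "cx", "cy" (pixels), "D" ([k1, k2, p1, p2, k3] as OpenCV has them; the pictures are not rectified), "pose" (4x4, takes a point from camera to world coordinates). Camera axes: x right, y up, looking along -z (the intrinsics and any distortion apply to the point x, -y, -z); pixel columns grow to the right and rows downward; lengths in m; the calibration is good to about 2 mm. A picture is of the moment at which its call begins. camera_params takes no time and is no camera call.
A pose or a line that the arm cannot do raises ctrl.MotionError and nothing moves.
- ctrl.sign_off(): hands the job in; it is judged then, once.
Readings, each from a call of its own:
- ctrl.current_t(): time.
- ctrl.current_q(): joint angles.
- ctrl.current_dq(): joint speeds.
- ctrl.current_effort(): joint torques, N m.
- ctrl.current_tool_pos(): TCP position.
- ctrl.current_eef_rot(): TCP orientation.
- ctrl.current_contact_force(): force on the tool from outside, world axes, zero at the start.
- ctrl.current_wrist_torque(): the same for the moment, N m.
- ctrl.current_grip_width(): opening from 0.0 (shut) to 1.0 (fully open).
- ctrl.current_grasp_force(): force on a finger pad.
Only numpy, scipy, OpenCV 4.12 (cv2) and the standard library are available. Lean on these libraries where they do the work, as an engineer would, in place of code of your own. Each camera call takes 0.05 s, during which the arm holds its last target. There are 200 camera calls.

## Working session

There is one attempt and no reset: what is moved stays moved. The work goes in short steps, each a Python script; the robot and the scene stay as the last script left them, time stands still between calls to the robot, and variables do not carry over. Pictures are saved under pics/ and viewed, at most 10 in all, crops included, and the job is handed in when it is done.

```bash
mkdir -p pics
python3 - <<'E'
from bench import ctrl
import cv2,numpy as np
np.set_printoptions(precision=4,suppress=True)
for n in("top","side"):
    cv2.imwrite(f"pics/{n}0.png",ctrl.read_camera(n)); print(n,ctrl.camera_params(n))
print(ctrl.current_t(),ctrl.current_eef_rot())
E
```

```text
top {'fx': 361.7424338103534, 'fy': 361.7424338103534, 'cx': 329.4962446379246, 'cy': 202.98998054196386, 'D': array([-0.0236,  0.    ,  0.    ,  0.    ,  0.    ]), 'pose': array([[ 0.0104,  0.9916, -0.1292,  0.3957],
       [-0.9999,  0.0105, -0.0004,  0.1062],
       [ 0.001 ,  0.1292,  0.9916,  1.2059],
       [ 0.    ,  0.    ,  0.    ,  1.    ]])}
side {'fx': 441.5329944767788, 'fy': 441.5329944767788, 'cx': 317.3374177311743, 'cy': 198.18480105787722, 'D': array([-0.1147,  0.    ,  0.    ,  0.    ,  0.    ]), 'pose': array([[ 0.9964, -0.0629,  0.057 ,  0.6044],
       [ 0.0839,  0.6289, -0.7729, -1.0371],
       [ 0.0128,  0.7749,  0.6319,  1.0205],
       [ 0.    ,  0.    ,  0.    ,  1.    ]])}
0.1 [[-0.9622  0.2723 -0.0004]
 [ 0.2723  0.9622 -0.001 ]
 [ 0.0001 -0.0011 -1.    ]]
```

View pics/top0.png

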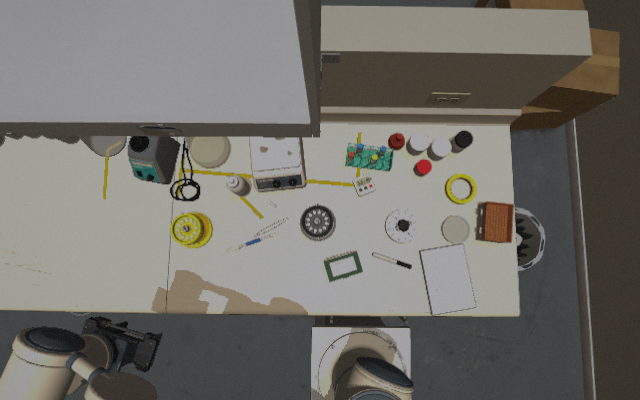

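View pics/side0.png

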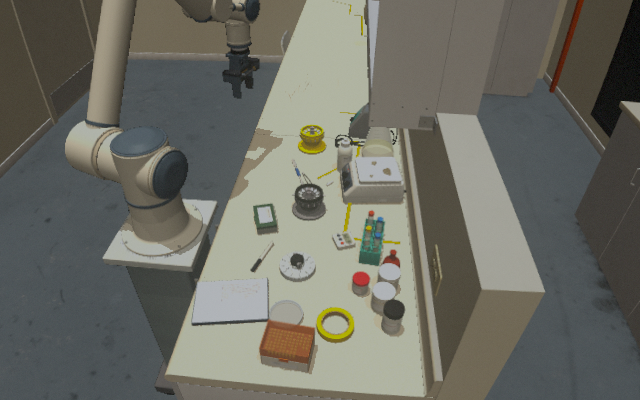

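The candidates, in top-view pixels:
- **Rotor:** the dark metal one at (318,222), or a yellow look-alike at (190,230). I choose the dark metal one.
- **Lid:** the grey disc with a black knob at (401,226), the petri dish at (455,230), or the yellow ring at (461,188). I choose the disc with the black knob.

I'll check both choices in one close crop.

Run:
```python
import cv2,numpy as np
t=cv2.imread("pics/top0.png");s=cv2.imread("pics/side0.png")
def c(im,x,y,h=25): return cv2.resize(im[y-h:y+h,x-h:x+h],(390,295) if 0 else (300,300),interpolation=cv2.INTER_CUBIC)
a=np.vstack([np.hstack([c(t,318,222),c(t,401,226)]),np.hstack([c(s,309,197),c(s,298,264)])])
cv2.imwrite("pics/crop0.png",a)
```

```text
(no output)
```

View pics/crop0.png

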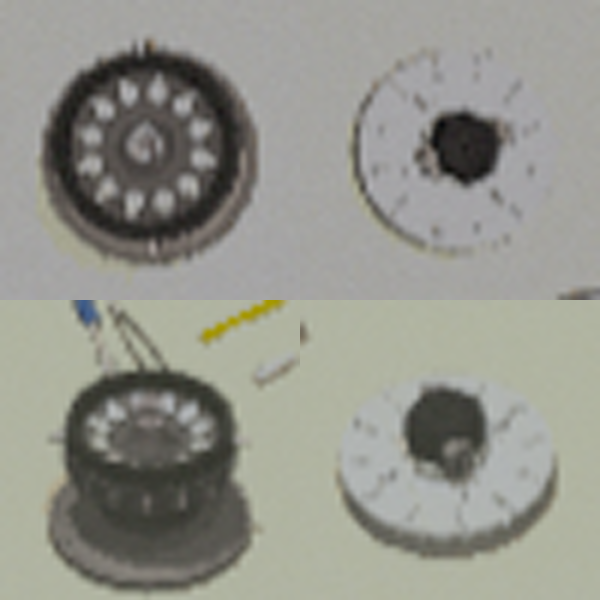

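The crops confirm both choices. The metal rotor has pins at top-view pixels (317.2,204.5) and (318.5,237.8). The lid's black knob is at about (403.5,225.5), with its steel tabs along the image direction (80,-28). Next I'll measure them.

```bash
cat > h.py <<'E'
import cv2,numpy as np
from bench import ctrl
np.set_printoptions(precision=4,suppress=True)
P={n:ctrl.camera_params(n) for n in("top","side")}
def ray(n,uv):
    p=P[n];K=np.array([[p["fx"],0,p["cx"]],[0,p["fy"],p["cy"]],[0,0,1.]])
    a=cv2.undistortPoints(np.array([[uv]],float),K,np.array(p["D"]))[0,0]
    T=np.array(p["pose"]);d=T[:3,:3]@np.array([a[0],-a[1],-1.]);return T[:3,3],d/np.linalg.norm(d)
def onz(n,uv,z):
    o,d=ray(n,uv);return o+d*(z-o[2])/d[2]
def proj(n,X):
    p=P[n];T=np.linalg.inv(np.array(p["pose"]));c=T[:3,:3]@np.array(X)+T[:3,3];c=c*[1,-1,-1]
    K=np.array([[p["fx"],0,p["cx"]],[0,p["fy"],p["cy"]],[0,0,1.]])
    return cv2.projectPoints(c[None],np.zeros(3),np.zeros(3),K,np.array(p["D"]))[0][0,0]
def tri(a,b):
    o1,d1=ray("top",a);o2,d2=ray("side",b)
    t=np.linalg.lstsq(np.c_[d1,-d2],o2-o1,rcond=None)[0];p,q=o1+t[0]*d1,o2+t[1]*d2
    return (p+q)/2,np.linalg.norm(p-q)
def blobs(mask,off=(0,0),amin=3):
    n,l,st,c=cv2.connectedComponentsWithStats(mask.astype(np.uint8))
    return [(st[i,4],c[i]+off) for i in range(1,n) if st[i,4]>=amin]
def rot(yaw):  # tool down, tool y at world angle yaw (deg)
    a=np.radians(yaw);y=np.array([np.cos(a),np.sin(a),0]);z=np.array([0,0,-1.]);return np.c_[np.cross(y,z),y,z]
E
python3 - <<'E'
from h import *
t=cv2.imread("pics/top0.png");s=cv2.imread("pics/side0.png")
g=lambda im:cv2.cvtColor(im,cv2.COLOR_BGR2GRAY)
for n,im,boxes in(("top",t,((300,200,36,44),(390,212,28,28))),("side",s,((285,175,48,45),(283,248,32,32)))):
  for x,y,w,h in boxes:
    c=g(im)[y:y+h,x:x+w];print(n,x,y);print("dark",[b for th in(60,80) for b in blobs(c<th,(x,y),20)])
    c=g(im)
    if x in(300,285):
        print("white",blobs((c[y:y+h,x:x+w]>135),(x,y),2))
x,y=302,198
print(g(t)[198:212,306:330]);print(g(t)[230:246,306:330]);print(g(t)[214:238,390:416]);print(g(s)[186:204,288:332:1][:,:12]);print(g(s)[186:204,318:332])
E
```

```text
top 300 200
dark [(np.int32(265), array([317.0113, 220.5623])), (np.int32(417), array([317.1343, 220.9784])), (np.int32(45), array([316.6444, 221.7111]))]
white [(np.int32(310), array([317.5484, 204.7161])), (np.int32(8), array([313.875, 212.125])), (np.int32(8), array([318.75, 211.75])), (np.int32(8), array([323.125, 214.125])), (np.int32(6), array([309.8333, 214.8333])), (np.int32(7), array([325.7143, 218.    ])), (np.int32(7), array([308.    , 219.2857])), (np.int32(2), array([316. , 218.5])), (np.int32(4), array([315.75, 221.75])), (np.int32(2), array([319. , 220.5])), (np.int32(9), array([307.8889, 223.8889])), (np.int32(7), array([326.1429, 222.8571])), (np.int32(6), array([310.1667, 228.    ])), (np.int32(7), array([324.    , 227.2857])), (np.int32(238), array([317.5   , 239.1345])), (np.int32(10), array([314.8, 230.3])), (np.int32(8), array([319.875, 229.875]))]
top 390 212
dark [(np.int32(95), array([403.    , 224.9158])), (np.int32(103), array([403.0388, 224.9612]))]
side 285 175
dark [(np.int32(46), array([309.0217, 186.7826])), (np.int32(58), array([308.5517, 199.7414])),
[... 7268 characters left out ...]
1  68  67  82 144 176 176 176 177 176 175 176 177]
 [144 101  71  65  79 132 176 176 177 177 177 177 177 176]
 [ 98  99  76  65  81 143 174 175 176 175 176 176 176 176]
 [128 104  66  61  78 143 163 167 176 177 176 176 175 177]
 [139  82  62  57  62 110 161 162 176 176 176 176 176 177]
 [ 61  61  56  56  65 118 178 177 177 177 177 176 175 178]
 [ 58  52  57  58  81 132 177 176 176 176 177 177 176 177]
 [ 52  57  60  68  91 140 177 176 176 177 177 176 176 175]
 [ 57  61  69  64 101 160 177 178 176 176 176 177 175 176]
 [ 67  69  65  67 115 169 176 176 176 177 175 176 178 176]
 [ 66  69  62  70  99 138 167 177 176 177 176 177 177 176]
 [ 75  81  66  78  85 106 141 177 176 177 176 177 177 175]]
```

Run:
```python
from h import *
t=cv2.imread("pics/top0.png");s=cv2.imread("pics/side0.png");g=lambda im:cv2.cvtColor(im,cv2.COLOR_BGR2GRAY)
a,b=onz("top",(316.1,204),.066),onz("top",(318.1,238.3),.066)
print("pins top",a,b,(a+b)/2,np.linalg.norm(a-b),np.degrees(np.arctan2(*(a-b)[1::-1])))
a,b=onz("side",(325.3,195.6),.066),onz("side",(292.3,194.6),.066)
print("pins side",a,b,(a+b)/2,np.linalg.norm(a-b),np.degrees(np.arctan2(*(a-b)[1::-1])))
tb=np.mean([[313.875,212.125],[318.75,211.75],[323.125,214.125],[309.833,214.833],[325.714,218],[308,219.286],[307.889,223.889],[326.143,222.857],[310.167,228],[324,227.286],[314.8,230.3],[319.875,229.875]],0)
print("tubes",tb,onz("top",tb,.07),onz("top",tb,.075))
# dark ring outer/inner in top
m=(g(t)[200:245,298:338]<62).astype(np.uint8)
cs=max(cv2.findContours(m,0,1)[0],key=cv2.contourArea);e=cv2.fitEllipse(cv2.convexHull(cs));c=np.array(e[0])+[298,200]
print("ring ell top",c,e[1:],onz("top",c,.08),onz("top",c,.0685))
# lid knob
for n,uv in(("top",(403.02,224.94)),("side",(296.4,259.5))): print("knob",n,onz(n,uv,.0365))
print(tri((403.02,224.94),(296.4,259.5)))
kt=onz("top",(403.02,224.94),.0365);ks=onz("side",(296.4,259.5),.0365)
for n,uv,k in(("top",(396.8,226),kt),("top",(409.8,222.8),kt),("side",(299.7,264.8),ks)):
    d=onz(n,uv,.035)-k;print("tab",n,d,np.hypot(*d[:2]),np.degrees(np.arctan2(d[1],d[0])))
big=lambda im,x,y:cv2.resize(im[y-18:y+18,x-20:x+20],(400,360),interpolation=cv2.INTER_LANCZOS4)
cv2.imwrite("pics/lid1.png",np.hstack([big(t,403,226),big(s,298,262)]))
```

```text
pins top [0.5404 0.1492 0.066 ] [0.432  0.1413 0.066 ] [0.4862 0.1452 0.066 ] 0.10873100839730997 4.176970264447583
pins side [0.5445 0.1472 0.066 ] [0.4306 0.1414 0.066 ] [0.4875 0.1443 0.066 ] 0.11396820093876019 2.952996636532502
tubes [316.8476 221.0272] [0.486  0.1459 0.07  ] [0.4856 0.1457 0.075 ]
ring ell top [316.9593 221.0076] ((31.18483543395996, 31.466049194335938), 79.2947006225586) [0.4852 0.1452 0.08  ] [0.4861 0.1456 0.0685]
knob top [ 0.4788 -0.1322  0.0365]
knob side [ 0.4773 -0.1315  0.0365]
(array([ 0.4781, -0.1321,  0.0373]), np.float64(0.0013253608280628757))
tab top [-0.0035  0.0199 -0.0015] 0.020255445018248046 100.04435571227903
tab top [ 0.0073 -0.0225 -0.0015] 0.02361493628715061 -72.05197917944565
tab side [ 0.0122 -0.019  -0.0015] 0.02256425171485683 -57.34344033748634
```

View pics/lid1.png

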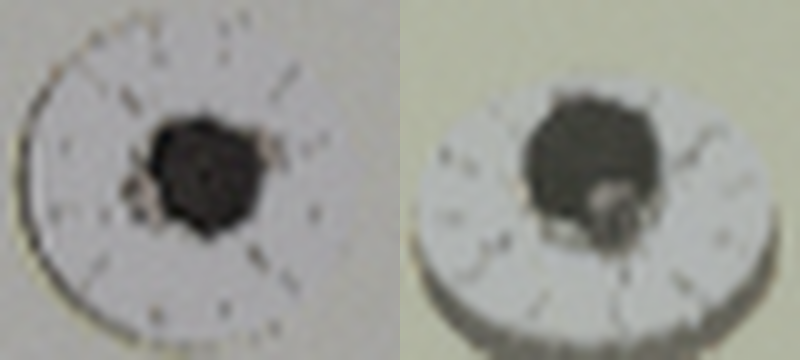

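The lid crop shows the knob at crop (207,172), with tabs at (140,195) and (270,145). That puts the lid's x axis at about 22° in world. The rotor is near (0.4866,0.145) with a yaw of about 3.5°. I'll grasp the knob by its fixed grips.

```bash
python3 - <<'E'
from h import *
L=np.array([.478,-.132]);R=rot(22)
p=ctrl.current_tool_pos();ctrl.move_l([p[0],p[1],.26],.25)
ctrl.goto([*L,.20],R)
ctrl.command_gripper(.68)
for z,v in((.07,.15),(.030,.05)):
    print(z,ctrl.move_l([*L,z],v,contact_N=8),ctrl.current_contact_force())
ctrl.command_gripper(0.0)
print("grip",ctrl.current_grip_width()*91,ctrl.current_grasp_force(),ctrl.current_contact_force(),ctrl.current_wrist_torque(),ctrl.current_tool_pos())
ctrl.move_l([*L,.16],.1)
print("lift",ctrl.current_grip_width()*91,ctrl.current_contact_force(),ctrl.current_wrist_torque(),ctrl.current_t(),ctrl.current_q())
cv2.imwrite("pics/s2.png",ctrl.read_camera("side"));cv2.imwrite("pics/t2.png",ctrl.read_camera("top"))
E
python3 - <<'E'
import cv2,numpy as np,sys
sys.path.insert(0,".")
from h import *
s=cv2.imread("pics/s2.png");t=cv2.imread("pics/t2.png")
def c(im,n):
    u,v=proj(n,[.478,-.132,.14]).astype(int);return cv2.resize(im[v-30:v+30,u-40:u+40],(400,300),interpolation=cv2.INTER_CUBIC)
cv2.imwrite("pics/c2.png",np.hstack([c(s,"side"),c(t,"top")]))
E
```

```text
0.07 False [ 0.9186 -0.2766  0.0262]
0.03 False [ 0.5061  0.7914 -0.0379]
grip 0.5486527690363836 0.0 [-0.3928  0.3525 -0.3587] [-0.1034  0.0103  0.0446] [ 0.478 -0.132  0.03 ]
lift 0.5110311052422156 [-0.3557  0.6786 -0.5926] [-0.0212  0.0335  0.005 ] 8.4083 [-22.3402  19.5431  96.6937   0.0011  63.8204 -44.3406]
```

View pics/c2.png

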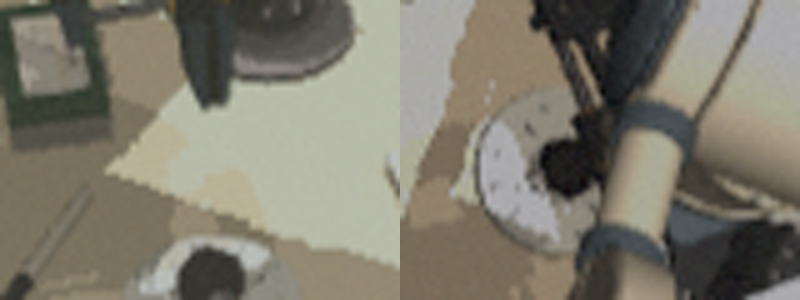

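The gripper closed to 0.5 mm, so it missed the knob. The side crop shows the shut fingertips at crop (207,105) and the lid still lying below. I'll compare where the TCP projects with where it appears.

Run:
```python
from h import *
s=cv2.imread("pics/s2.png");t=cv2.imread("pics/t2.png")
p=ctrl.current_tool_pos();print(p,ctrl.current_eef_rot())
o=[]
for im,n in((s,"side"),(t,"top")):
    c=proj(n,p);k=proj(n,[.478,-.132,.0365]);print(n,c,k)
    u,v=(c*.5+k*.5).astype(int);h=32
    a=cv2.resize(im[v-h:v+h,u-h:u+h],(400,400),interpolation=cv2.INTER_CUBIC)
    for q,col in((c,(0,0,255)),(k,(0,255,0))):
        cv2.drawMarker(a,tuple(int(x) for x in ((q-[u-h,v-h]+.5)*400/64)),col,0,14)
    print(u-h,v-h);o.append(a)
    g=cv2.cvtColor(im,cv2.COLOR_BGR2GRAY)
cv2.imwrite("pics/c3.png",np.hstack(o))
```

```text
[ 0.4777 -0.1319  0.1595] [[-0.3746  0.9272 -0.0009]
 [ 0.9272  0.3746  0.0004]
 [ 0.0007 -0.0007 -1.    ]]
side [295.7352 229.909 ] [296.5958 259.6363]
264 212
top [411.5139 222.3839] [402.9759 225.1891]
375 191
```

View pics/c3.png

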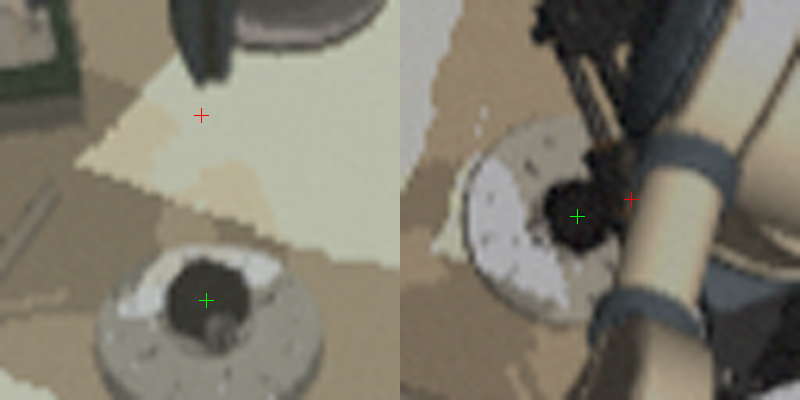

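The shut fingertips appear about 5 px above the projected TCP in the side view, so the fingers are probably higher than reported. I'll check by touching free bench between the lid and the rotor.

Run:
```python
from h import *
ctrl.move_l([.478,0,.16],.2)
f0=ctrl.current_contact_force()
ctrl.move_l([.478,0,.05],.15,contact_N=5)
print(ctrl.move_l([.478,0,-.03],.03,contact_N=4),ctrl.current_tool_pos(),ctrl.current_contact_force())
cv2.imwrite("pics/s4.png",ctrl.read_camera("side"));cv2.imwrite("pics/t4.png",ctrl.read_camera("top"))
p=ctrl.current_tool_pos()
ctrl.move_l([.478,0,.06],.15);print(ctrl.current_t())
s=cv2.imread("pics/s4.png");t=cv2.imread("pics/t4.png");o=[]
for im,n in((s,"side"),(t,"top")):
    c=proj(n,p);u,v=c.astype(int);h=25;print(n,c,u-h,v-h)
    a=cv2.resize(im[v-h:v+h,u-h:u+h],(400,400),interpolation=cv2.INTER_CUBIC)
    cv2.drawMarker(a,tuple(int(x) for x in ((c-[u-h,v-h]+.5)*8)),(0,0,255),0,14);o.append(a)
cv2.imwrite("pics/c4.png",np.hstack(o))
```

```text
False [ 0.4781  0.     -0.0299] [ 0.1721  0.2816 -0.3696]
13.8667
side [301.6811 244.2467] 276 219
top [360.4711 226.113 ] 335 201
```

View pics/c4.png

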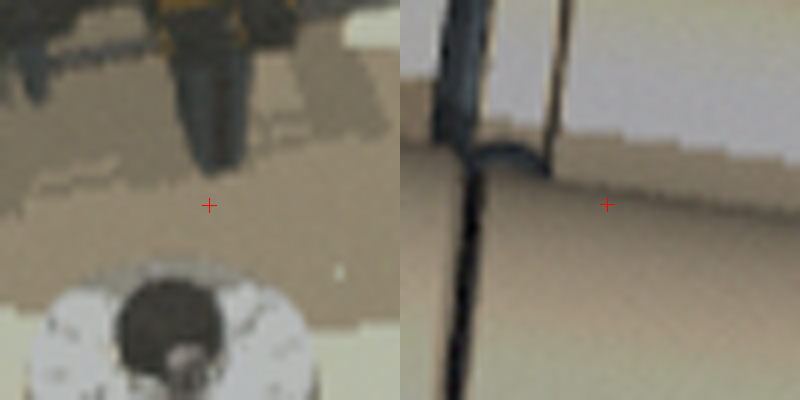

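The TCP reads z = -0.03 with no contact, so the reported pose is well off from reality. I'll go down until it really touches. Known height plus the side-view tip pixel then gives the true xy, and I'll do this at two yaws.

```bash
cat >> h.py <<'E'
def g_(im): return cv2.cvtColor(im,cv2.COLOR_BGR2GRAY)
E
python3 - <<'E'
from h import *
for i,yaw in enumerate((22,112)):
    if i: ctrl.goto([.478,0,.03],rot(yaw))
    ctrl.move_l([.478,0,-.028],.12,contact_N=6)
    r=ctrl.move_l([.478,0,-.10],.03,contact_N=4);p=ctrl.current_tool_pos()
    im=ctrl.read_camera("side");cv2.imwrite(f"pics/s5_{i}.png",im)
    print(yaw,r,p,ctrl.current_contact_force(),ctrl.current_q(),ctrl.current_t())
    u,v=proj("side",[.478,0,0]).astype(int);print(u,v)
    print(g_(im)[v-16:v+14:1,u-12:u+14])
    ctrl.move_l([.478,0,.03],.15)
E
```

```text
22 True [ 0.4782 -0.     -0.0309] [-0.8596 -0.5956  8.3231] [ -7.1629  36.4383 109.1737  -0.0004  34.3577 -29.1628] 15.3333
301 237
[[110 111 112 110 106  62  49  63  53  53  54  54  51  55  55  61  68  57
   53  53  53  52  52  56  73  80]
 [113 110 112 110 107  86  60  82  54  48  56  54  55  54  58  72  70  64
   52  50  51  54  49  58  85  95]
 [109 105 104 102 106  92  69  80  57  54  55  52  50  53  53  66  67  66
   50  50  50  51  49  62  96 111]
 [ 94  90  85  78  92  77  76  69  69  52  51  53  49  51  52  52  59  55
   53  52  52  49  56  69  97 111]
 [ 77  77  81  75  82  78  79  76  71  52  51  52  53  53  56  54  59  52
   57  69  82  92  97  94 100 110]
 [ 75  75  88  89  96  97  96  91  60  50  53  51  53  50  51  53  62  59
   76 107 120 133 129 111 111 112]
 [ 95  98 110 110 110 111 110 106  59  55  55  57  58  55  52  55  61  65
   90 131 131 134 130 118 110 109]
 [111 111 110 111 112 112 112 107  81  54  60  58  63  60  51  55  60  66
   88 131 133 131 133 130 112 111]
 [113 111 111 112 109 110 111 109  98  54  57  61  59  58  52  54  60  67
   93 134 133 134 133 
[... 5011 characters left out ...]
11 111 112
  109 111 112 112 113 115 134 133]
 [136 130 121 113 111 111 112 113 111 110 112 111 113 111 110 111 112 112
  112 111 112 112 110 115 127 134]
 [132 126 123 111 112 114 112 111 112 111 112 110 112 112 110 112 113 113
  113 111 109 111 113 110 115 125]
 [130 111 111 111 112 112 111 112 111 112 114 111 109 111 112 114 112 112
  111 110 113 112 113 113 111 113]
 [130 113 113 111 113 111 113 112 113 113 112 113 113 114 112 111 112 113
  110 111 112 113 112 121 123 122]
 [132 111 114 113 112 109 114 112 112 112 111 111 110 112 113 111 113 113
  114 122 120 122 124 133 134 134]
 [133 121 112 112 112 112 109 109 110 110 109 109 111 116 120 111 124 124
  124 133 133 132 134 134 133 135]]
```

Run:
```python
from h import *
for uv in((302.5,239.8),(307,238.5),(300,239.5),(297.2,238.6),(315.5,235)): print(uv,onz("side",uv,0))
print(proj("side",[.478,0,0]),proj("side",[.478+.006,-.015,0]))
```

```text
(302.5, 239.8) [ 0.4821 -0.0089  0.    ]
(307, 238.5) [ 0.4961 -0.0014  0.    ]
(300, 239.5) [ 0.4737 -0.0083  0.    ]
(297.2, 238.6) [ 0.4641 -0.005   0.    ]
(315.5, 235) [0.5225 0.0178 0.    ]
[301.5729 237.8225] [302.8882 241.146 ]
```

The true tip height is the reported z plus 31 mm, and xy agrees within a few mm. I'll grasp again with that correction.

```bash
cat >> h.py <<'E'
DZ=.0308   # true tip z = reported + DZ
def ln(x,y,z,v=.15,**k): return ctrl.move_l([x,y,z-DZ],v,**k)
def st(*a): print(*a,"pos",np.array(ctrl.current_tool_pos())+[0,0,DZ],"F",np.array(ctrl.current_contact_force()),"M",np.array(ctrl.current_wrist_torque()),"w %.1f f %.1f t %.2f"%(ctrl.current_grip_width()*91,ctrl.current_grasp_force(),ctrl.current_t()))
E
python3 - <<'E'
from h import *
x,y=.478,-.132
ctrl.goto([x,y,.09-DZ],rot(22))
ctrl.command_gripper(.68)
print(ln(x,y,.03,.08,contact_N=6));st("down")
ctrl.command_gripper(0.0);st("grip")
E
```

```text
False
down pos [ 0.4782 -0.1321  0.0303] F [0.3807 0.3203 0.0859] M [-0.0871  0.0025 -0.0188] w 61.5 f 0.0 t 22.29
grip pos [ 0.4781 -0.1321  0.0302] F [-1.4128  0.4409  5.7541] M [-0.0543  0.1623  0.002 ] w 37.5 f 30.0 t 22.78
```

The grip width is 37.5 mm, so the knob is held on its fixed grips. Next I'll carry it over and feel down onto the rotor.

Run:
```python
from h import *
ln(.478,-.132,.15,.15);st("lift")
x,y,yaw=.4867,.1447,3.5
ctrl.goto([x,y,.15-DZ],rot(yaw));st("over")
for n in("side","top"): cv2.imwrite(f"pics/{n[0]}6.png",ctrl.read_camera(n))
print(ln(x,y,.122,.08,contact_N=4));st("a")
im=ctrl.read_camera("side");cv2.imwrite("pics/s7.png",im)
u,v=proj("side",[.4867,.1447,.08]).astype(int)
cv2.imwrite("pics/c7.png",cv2.resize(im[v-30:v+30,u-30:u+30],(600,600),interpolation=cv2.INTER_CUBIC));print(u-30,v-30)
```

```text
lift pos [ 0.4775 -0.1318  0.1493] F [-1.642  -0.2371 -1.4   ] M [-0.0385  0.0241  0.0399] w 37.6 f 30.0 t 23.73
over pos [0.4867 0.144  0.1497] F [ 0.4796  0.3957 -1.5686] M [-0.082  -0.0202  0.0631] w 37.9 f 30.0 t 24.81
False
a pos [0.4867 0.1444 0.122 ] F [-0.1184  0.4524 -1.7763] M [-0.0937  0.037   0.0054] w 38.1 f 30.0 t 25.41
278 161
```

View pics/c7.png

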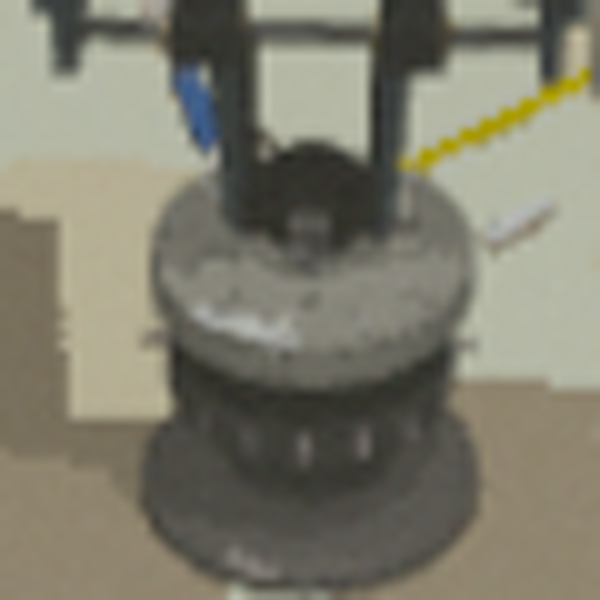

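The lid (152–474 across) sits centred over the rotor body (172–455), with the pins at y≈340 on both sides. I'll go down by feel.

Run:
```python
from h import *
x,y=.4867,.1447
r=ln(x,y,.090,.04,contact_N=3);st("down",r,"lid z",ctrl.current_tool_pos()[2]+DZ-.0302)
```

```text
down True lid z 0.06289240286596613 pos [0.4864 0.1447 0.0931] F [1.67   0.4248 3.7   ] M [-0.0489 -0.2123  0.0094] w 37.8 f 30.0 t 26.13
```

The lid stopped at about 0.063 m, which is ring height and not the 0.0685 m of lying on the pins, so the slots are over the pins. I'll release, turn the gripper 90° and pinch the tabs.

Run:
```python
from h import *
x,y=.4867,.1447
ctrl.command_gripper(.68);st("open")
ln(x,y,.128,.12)
ctrl.goto([x,y,.128-DZ],rot(93.5));st("turned")
r=ln(x,y,.0955,.06,contact_N=4);st("down",r)
ctrl.command_gripper(0.0);st("pinch")
im=ctrl.read_camera("side");cv2.imwrite("pics/s8.png",im)
u,v=proj("side",[.4867,.1447,.08]).astype(int)
cv2.imwrite("pics/c8.png",cv2.resize(im[v-30:v+30,u-30:u+30],(480,480),interpolation=cv2.INTER_CUBIC))
```

```text
open pos [0.4861 0.1446 0.0935] F [ 1.5524 -0.2591  0.0427] M [-0.0631  0.0232  0.0165] w 61.6 f 0.0 t 26.70
turned pos [0.4865 0.1447 0.1277] F [-0.0932  0.1692 -0.3621] M [ 0.0677 -0.0343  0.009 ] w 61.9 f 0.0 t 28.60
down False pos [0.4867 0.1447 0.0954] F [-0.2721 -0.6078  0.3717] M [ 0.0285 -0.0288  0.0177] w 61.8 f 0.0 t 29.29
pinch pos [0.4869 0.1447 0.0957] F [ 0.3692 -1.2368  2.5027] M [-0.2005 -0.1267  0.0421] w 36.4 f 30.0 t 29.79
```

View pics/c8.png

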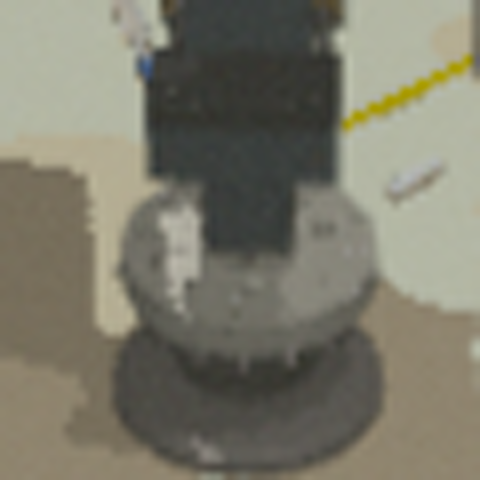

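The lid is seated, with the pins visible at crop (122,272) and (378,262), and the tabs are pinched. I'll press in small steps until the force rises hard at the shoulder.

Run:
```python
from h import *
x,y=.4867,.1447
z=.0955;ok=0
while z>.081:
    z-=.0006;ln(x,y,z,.03)
    F=np.array(ctrl.current_contact_force());print("%.4f %.4f"%(z,ctrl.current_tool_pos()[2]+DZ),F)
    if F[2]>10.5: break
st("end")
```

```text
0.0949 0.0949 [ 1.482  -1.0191  2.6464]
0.0943 0.0943 [ 2.0657 -2.5273  2.6405]
0.0937 0.0937 [ 0.986  -2.2504  2.787 ]
0.0931 0.0931 [ 1.8695 -1.7219  3.748 ]
0.0925 0.0925 [ 1.6799 -1.9548  4.0959]
0.0919 0.0919 [ 2.6276 -1.7928  4.6886]
0.0913 0.0913 [ 2.5376 -1.4072  4.5479]
0.0907 0.0907 [ 1.5939 -1.302   4.7776]
0.0901 0.0901 [ 2.478  -1.8642  5.1766]
0.0895 0.0895 [ 2.6568 -1.6137  5.3532]
0.0889 0.0889 [ 3.1605 -2.0402  4.9264]
0.0883 0.0884 [ 3.0505 -1.5739  5.3734]
0.0877 0.0878 [ 2.0259 -1.6135  6.2796]
0.0871 0.0872 [ 1.6259 -1.828   5.6233]
0.0865 0.0868 [ 1.1013 -1.9998 12.1813]
end pos [0.4868 0.1447 0.0868] F [ 1.1013 -1.9998 12.1813] M [-0.3854 -0.1739  0.035 ] w 37.5 f 30.1 t 33.59
```

The shoulder is reached at about 12 N on the tool, roughly 14 N on the rotor with the lid's weight. Now I'll turn clockwise in steps while watching force and torque.

Run:
```python
from h import *
x,y,z=.4867,.1447,.0865
a=0
while a<82:
    a+= 8 if a<64 else 1.5
    q=ctrl.ik([x,y,z-DZ],rot(93.5-a));ctrl.movej(q)
    F=np.array(ctrl.current_contact_force());m=ctrl.current_wrist_torque()[2]
    print("%.1f"%a,F,"Mz %.3f z %.4f"%(m,ctrl.current_tool_pos()[2]+DZ))
    if F[2]>16: z+=.0002
    if F[2]<10: z-=.0002
    if abs(m)>.4: break
st("end")
```

```text
8.0 [ 0.8289 -1.6984 11.6366] Mz -0.143 z 0.0868
16.0 [ 1.0587 -2.5479 11.7655] Mz -0.052 z 0.0869
24.0 [ 0.8908 -3.3992 12.3425] Mz -0.133 z 0.0868
32.0 [ 0.523  -3.0932 12.1384] Mz -0.060 z 0.0868
40.0 [ 0.9594 -3.3122 12.6809] Mz -0.083 z 0.0868
48.0 [ 1.5379 -3.9835 13.0384] Mz -0.063 z 0.0868
56.0 [ 1.82   -3.7485 11.6195] Mz -0.080 z 0.0868
64.0 [ 1.2883 -3.3618 13.01  ] Mz -0.108 z 0.0868
65.5 [ 0.5319 -4.6604 13.3904] Mz 0.068 z 0.0868
67.0 [ 0.7122 -5.2749 13.1021] Mz 0.014 z 0.0868
68.5 [ 0.2483 -4.7818 12.8267] Mz 0.043 z 0.0868
70.0 [ 0.5599 -4.4059 12.9694] Mz 0.071 z 0.0868
71.5 [ 0.2763 -5.1856 12.3491] Mz 0.019 z 0.0868
73.0 [ 1.1839 -4.7882 12.9832] Mz 0.077 z 0.0868
74.5 [ 1.2366 -4.4409 12.2784] Mz 0.091 z 0.0868
76.0 [-0.0597 -4.5865 12.2337] Mz 0.065 z 0.0868
77.5 [ 0.5343 -3.9904 12.2086] Mz 0.167 z 0.0868
79.0 [ 0.6876 -2.7117 12.9647] Mz 0.255 z 0.0868
80.5 [ 0.69   -2.9127 13.576 ] Mz 0.523 z 0.0868
end pos [0.4866 0.1446 0.0868] F [ 0.69   -2.9127 13.576 ] M [-0.7493 -0.0922  0.5232] w 36.9 f 30.1 t 38.48
```

The stop is felt at about 79–80° (Mz 0.52 N·m). I'll ease the torque off, let go, withdraw and look.

Run:
```python
from h import *
x,y,z=.4867,.1447,.0865
ctrl.movej(ctrl.ik([x,y,z-DZ],rot(93.5-79)));st("eased")
ctrl.command_gripper(.68);st("open")
ln(x,y,.13,.1);ln(x,y,.26,.2)
ctrl.goto([.36,-.2,.26],rot(14.5));st("away")
t=ctrl.read_camera("top");s=ctrl.read_camera("side")
cv2.imwrite("pics/t9.png",t);cv2.imwrite("pics/s9.png",s)
o=[]
for im,n in((s,"side"),(t,"top")):
    u,v=proj(n,[.4867,.1447,.08]).astype(int);o.append(cv2.resize(im[v-22:v+22,u-22:u+22],(400,400),interpolation=cv2.INTER_CUBIC))
cv2.imwrite("pics/c9.png",np.hstack(o))
for n,im in(("top",t),("side",s)):
    u,v=proj(n,[.4867,.1447,.095]).astype(int);print(n,[(a,c) for a,c in blobs(g_(im)[v-13:v+13,u-13:u+13]<70,(u-13,v-13),20)])
```

```text
eased pos [0.4866 0.1446 0.0868] F [ 0.7052 -3.0269 12.4115] M [-0.7628 -0.06    0.1117] w 37.2 f 30.1 t 38.73
open pos [0.4864 0.1447 0.0863] F [-0.3706 -0.4504  0.9568] M [-0.0928  0.005   0.0252] w 62.1 f 0.0 t 39.29
away pos [ 0.3604 -0.1995  0.2905] F [-0.3885  0.1138  0.3978] M [-0.0765  0.0368 -0.0029] w 61.9 f 0.0 t 42.05
top [(np.int32(101), array([316.2772, 220.1089]))]
side [(np.int32(87), array([308.7931, 188.4483]))]
```

View pics/c9.png

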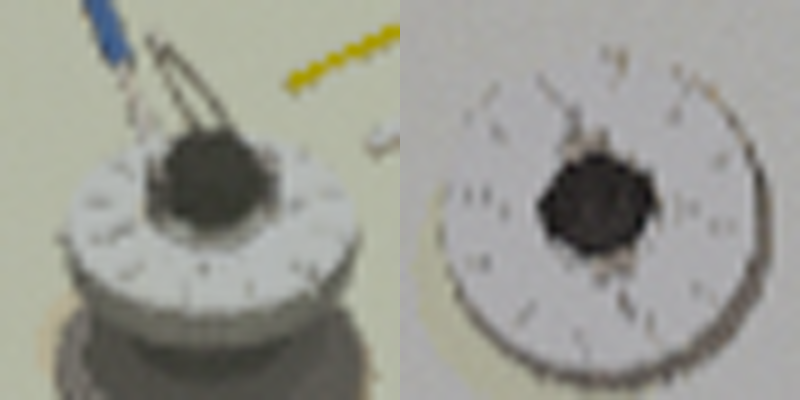

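Run:
```python
from h import *
p,e=tri((316.28,220.11),(308.79,188.45));print(p,e,"lid z",p[2]-.0365)
ctrl.sleep(.3);print(ctrl.sign_off())
```

```text
[0.4871 0.1469 0.093 ] 0.0003384155426541869 lid z 0.05650780208980353
the job is handed in; nothing more can be done
None
```

The lid is on the rotor, pressed to the shoulder, turned clockwise to its stop and released. After release it measured 56.5 mm high, inside the 54–63 mm locked range, and both tabs look sprung out; I handed it in at about 42 s.

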